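Make up the checking kit and the labelling kit for the negatives table

ROBOT

A 7-joint arm with a two-finger parallel gripper is mounted at the origin on the work surface. World frame = base frame: x ahead of the robot, y to its left, z up, the work surface at z = 0. Lengths are in m, angles in rad, forces in N, time in s.
With the tool pointing down it reaches from about 0.35 to 0.9 m from the base axis. Payload 19.9 kg.
Tool frame: the origin (TCP) lies midway between the tips of the shut fingers; the grasp point (between the pads) lies arm.grip_depth behind it (arm.grip_depth is the distance from the TCP to the grasp point, in m); z points along the fingers, y is the line along which they close (so a half turn about z gives the same grasp; the last joint's range is limited). The gripper opens to 94 mm and grips with 3 to 60 N. Pads are 16 mm wide; open, the fingers measure 119 mm over their backs; the gripper's body (75 mm by 177 mm) begins 78 mm behind the grasp point.
Start: joints at [-1.321, 0.417, -0.01, 1.614, 0.005, 1.111, -0.053], TCP at [0.18, 0.599, 0.205] pointing down, gripper open.
Joint ranges: [-2.81, 2.81], [-0.39, 2.02], [-1.27, 1.25], [0.06, 2.57], [-1.19, 4.33], [0.19, 2], [-2.82, 2.82]. Speed limits (rad/s): [1.89, 1.89, 2.39, 2.39, 3.01, 3.01, 3.01].

INTERFACE

Orientations are given as a unit quaternion [w, x, y, z].
In Python, from station import monitor, imaging, workorder, arm gives the robot as it stands.
- The arm moves only by the tool move_arm, never from a script. Its argument "commands" is text: rows parted by semicolons, each of 5 numbers parted by spaces: the gripper command: -1 is fully open, 1 is shut, values between are in proportion, then the shift along the tool's x, y, z in cm, then the turn about the tool's z in degrees. In form: gripper dx dy dz turn; .... A call has 1 to 5 rows; each row shifts and turns the commanded pose from where the row before left it, along the tool's axes as they then stand; what a row does not reach is not made up. A row lasts 1/8 s, in which the tool goes at most 62.5 mm and 10.7 degrees, less where a joint would pass 70% of its speed; a pose out of reach is approached as far as the arm can. A call is refused whole if a number of a shift passes 6.25 or a number of a turn 10.7, either way. A call with a gripper value outside its range is refused whole. The fingers move at their own pace and stop on an object; "grip_force" is the grip in N (left out, the last holds). Time passes only in rows, so rows that do not move let the fingers close. It gives the time, the measured TCP pose, the force, the opening and the grip force at its end, in the units of the state.
- monitor.get_state(): the state, without advancing time (a new reading comes with each control period).
- imaging.camera(name): name is "scene" or "top" or "wrist"; returns a dict with "frame" (384x512x3 uint8, blue, green, red), "K" (3x3 intrinsics, pixels), "k1" (the pictures are not rectified: a ray, as slopes to the right and down, at radius r is drawn at 1 + k1 r^2 times it, then the intrinsics apply), "camera_from_world" (4x4, takes a point from world to camera coordinates); the wrist camera has in their place "hand_eye" (4x4, takes a point from camera to tool coordinates, whose origin is the TCP and whose axes are the flange's). Camera axes: x right, y down, z forward; pixel columns grow to the right and rows downward; lengths in m; the calibration is good to about 2 mm. A picture is of the moment at which its call begins: read the wrist's pose just before it. There is no depth.
- workorder.hand_in(): hands the job in; it is judged then, once.
The state is a dict: "clock": time; "qpos": joint angles; "joint_velocities": joint speeds; "effort": joint torques, N m; "position": TCP position; "tool_rot": TCP orientation; "ft_force": force on the tool from outside, world axes, zero at the start; "ft_torque": the same for the moment, N m; "finger_gap": opening from 0.0 (shut) to 1.0 (fully open); "grasp_force": force on a finger pad.
Only numpy, scipy, OpenCV 4.12 (cv2) and the standard library are available. Lean on these libraries where they do the work, as an engineer would, in place of code of your own. Each camera call takes 0.05 s, during which the arm holds its last target. There are 200 camera calls.

TASK

Make up the two volunteers' kits from the stock on the table: the loupe and the yellow-lidded film can go in the blue tray for checking; the sharpener, the hand stamp and the green-lidded film can go in the white tray for labelling. Stand each thing upright in a square pocket of its own, flat on the floor of the tray, setting it down rather than dropping it. Leave the white-lidded can, the air blower and the eraser where they are.

Things in the scene. Friction and masses are not known exactly. Their poses are not given: they have to be found in the camera images.
- loupe_c (a point): Stand loupe for looking at negatives, loose: black upright cylinder 42 mm in diameter, 56 mm high, clear skirt below, thin silver ring and a pale glass lens on top; about 90 g. Listed point: the middle of the thing, half-way up on its upright axis; z is up along that axis. Grip it from above in its upper third, so that the fingertips stay above the tray's rim.
- sharpener_c (a point): Pencil sharpener with a shavings canister, loose: red upright cylinder 42 mm in diameter, 58 mm high, dark red top with a small black hole and a steel blade; about 60 g. Listed point: the middle of the thing, half-way up on its upright axis; z is up along that axis. Grip it from above in its upper third, so that the fingertips stay above the tray's rim.
- stamp_c (a point): Hand stamp, loose: dark wooden block 46 mm by 34 mm (its x and y), 18 mm high, with an upright round wooden handle on its middle, 68 mm high over all; the handle's grip is 25 mm in diameter from 32 to 62 mm up, its neck below 16 mm; about 70 g. Listed point: the middle of the thing, half-way up on its upright axis; z is up along that axis. Grip it by the thick part of the handle, about 50 mm up.
- can_yellow_c (a point): Film can with a yellow lid, loose: black upright cylinder 32 mm in diameter, 51 mm high with the lid (top 10 mm); about 35 g. Listed point: the middle of the thing, half-way up on its upright axis; z is up along that axis. Grip it from above in its upper third, so that the fingertips stay above the tray's rim.
- can_green_c (a point): Film can with a green lid, loose, otherwise the same: 32 mm in diameter, 51 mm high; about 35 g. Listed point: the middle of the thing, half-way up on its upright axis; z is up along that axis. Grip it from above in its upper third, so that the fingertips stay above the tray's rim.
- checking_tray: Blue kit tray that does not shift, 96 mm (x) by 196 mm (y), 14 mm high, walls 4 mm, floor 3 mm thick. Origin: centre of its underside, z up. Three square pockets in a row, 60 by 60 mm inside, centres at x = -14 mm, y = -64, 0 and +64 mm in its frame; along its +x edge a narrow channel (24 mm wide, centre x = +32 mm) holds a pair of steel tweezers, part of the tray.
- labelling_tray: White kit tray that does not shift, 96 mm (x) by 196 mm (y), 14 mm high, walls 4 mm, floor 3 mm thick. Origin: centre of its underside, z up. Three square pockets in a row, 60 by 60 mm inside, centres at x = -14 mm, y = -64, 0 and +64 mm in its frame; along its +x edge a narrow channel (24 mm wide, centre x = +32 mm) holds a yellow pencil, part of the tray.
- can_white_c (a point): Film can with a white lid, loose, 32 mm in diameter, 51 mm high: stays in the stock. Listed point: its middle.
- blower_c (a point): Air blower, loose: black rubber bulb 48 mm in diameter standing on its flat end, red nozzle pointing up, 92 mm high: stays in the stock. Listed point: its middle.
- eraser_c (a point): White eraser in a blue sleeve, loose, lying flat, 60 mm by 24 mm by 13 mm high (its x, y, z): stays in the stock. Listed point: its middle.
There are look-alikes about, which are no part of the job. Leave any purple look-alike of the part that bears stamp_c alone. Of the things that look like the labelling_tray, take the one that is farthest from the robot's base at the start.

How it is judged:
At the end, for the whole second after the job is handed in: Loupe and yellow-lidded can in the blue tray, sharpener, stamp and green-lidded can in the white, each alone in a square pocket, upright within 0.12 rad, within 4 mm of standing height, at rest; white-lidded can, blower and eraser within 30 mm of their start, can and blower upright (x of loupe_c in the frame of checking_tray between -0.03 and 0.002 m and y of loupe_c in the frame of checking_tray between -0.08 and 0.08 m and z of loupe_c in the frame of checking_tray between 0.027 and 0.035 m and angle between each of loupe_c, can_yellow_c, sharpener_c, stamp_c, can_green_c's own z axis and vertical below 0.12 rad and x of can_yellow_c in the frame of checking_tray between -0.03 and 0.002 m and y of can_yellow_c in the frame of checking_tray between -0.08 and 0.08 m and z of can_yellow_c in the frame of checking_tray between 0.0245 and 0.0325 m and x of sharpener_c in the frame of labelling_tray between -0.03 and 0.002 m and y of sharpener_c in the frame of labelling_tray between -0.08 and 0.08 m and z of sharpener_c in the frame of labelling_tray between 0.028 and 0.036 m and x of stamp_c in the frame of labelling_tray between -0.03 and 0.002 m and y of stamp_c in the frame of labelling_tray between -0.08 and 0.08 m and z of stamp_c in the frame of labelling_tray between 0.033 and 0.041 m and x of can_green_c in the frame of labelling_tray between -0.03 and 0.002 m and y of can_green_c in the frame of labelling_tray between -0.08 and 0.08 m and z of can_green_c in the frame of labelling_tray between 0.0245 and 0.0325 m and linear speed of each of loupe, can_yellow, sharpener, stamp, can_green below 0.02 m/s and distance of each of can_white_c, blower_c, eraser_c from where it was at the start of the episode below 0.03 m and angle between each of can_white_c, blower_c's own z axis and vertical below 0.2 rad); the robot touches nothing.
It fails at once if a thing of the kits is let fall from more than about 25 mm ((height (world z) of loupe_c above 0.056 m and contact force between loupe and anything else below 0.01 N) or (height (world z) of can_yellow_c above 0.0535 m and contact force between can_yellow and anything else below 0.01 N) or (height (world z) of sharpener_c above 0.057 m and contact force between sharpener and anything else below 0.01 N) or (height (world z) of stamp_c above 0.062 m and contact force between stamp and anything else below 0.01 N) or (height (world z) of can_green_c above 0.0535 m and contact force between can_green and anything else below 0.01 N)).
It fails at once if the white-lidded can, the blower or the eraser is shifted by more than 30 mm (distance of any of can_white_c, blower_c, eraser_c from where it was at the start of the episode above 0.03 m).
It also fails if it takes over 128 s, if anything falls off the work surface, if the arm or the gripper's body presses on something with over 40 N, if the wrist force passes 120 N, or if a joint passes its speed limit or range.

## Working session

There is one attempt and no reset: what is moved stays moved. The work goes in short steps, Python scripts to look and compute and a tool call to move; the robot and the scene stay as the last step left them, time stands still between calls to the robot, and variables do not carry over. Pictures are saved under pics/ and viewed, at most 14 in all, crops included, and the job is handed in when it is done.

Besides the shell and the picture viewer there is one more tool, called after "Call:" by a JSON object that holds its "api" and its "payload". move_arm: Moves the arm, as the interface text tells. Its arguments: {"type":"object","properties":{"commands":{"type":"string"},"grip_force":{"type":"number"}},"required":["commands"]}

```bash
ls; mkdir -p pics
python3 - <<'E'
from station import monitor, imaging, workorder, arm
import cv2,numpy as np
s=monitor.get_state();print({k:np.round(v,3) for k,v in s.items()});print(arm.grip_depth)
for n in("scene","top"):
    c=imaging.camera(n);cv2.imwrite(f"pics/{n}0.png",cv2.resize(c["frame"],(800,600),interpolation=cv2.INTER_CUBIC))
    np.savez(f"{n}0.npz",**c);print(n,c["K"],c["k1"],c["camera_from_world"])
E
```

```text
pics
{'clock': np.float64(0.0), 'qpos': array([-1.32 ,  0.418, -0.01 ,  1.614,  0.005,  1.111, -0.053]), 'joint_velocities': array([-0.   ,  0.   , -0.001,  0.001, -0.   , -0.   , -0.   ]), 'effort': array([ 0.0000e+00, -8.5123e+01,  6.3900e-01, -4.2599e+01, -4.9000e-02,
        1.9000e-02,  0.0000e+00]), 'position': array([0.18 , 0.598, 0.205]), 'tool_rot': array([-0.   ,  0.145,  0.989, -0.001]), 'ft_force': array([-0.224,  0.273,  0.003]), 'ft_torque': array([ 0.012, -0.002, -0.036]), 'grasp_force': np.float64(0.0), 'finger_gap': np.float64(1.001)}
0.0188
scene [[402.49296523   0.         252.86938453]
 [  0.         402.49296523 193.66606607]
 [  0.           0.           1.        ]] 0.015447641378489934 [[-0.429399    0.90296019 -0.0167152   0.18439254]
 [ 0.6871808   0.31466455 -0.65480438 -0.27080918]
 [-0.5860026  -0.29265871 -0.75561355  1.35922036]
 [ 0.          0.          0.          1.        ]]
top [[449.84961367   0.         259.70407849]
 [  0.         449.84961367 192.95324439]
 [  0.           0.           1.        ]] -0.17085874522643726 [[ 0.01434456 -0.9998291  -0.01166169  0.00637263]
 [-0.997211   -0.01345075 -0.07341188  0.4444718 ]
 [ 0.07324248  0.01268222 -0.99723352  1.43132146]
 [ 0.          0.          0.          1.        ]]
```

View pics/top0.png

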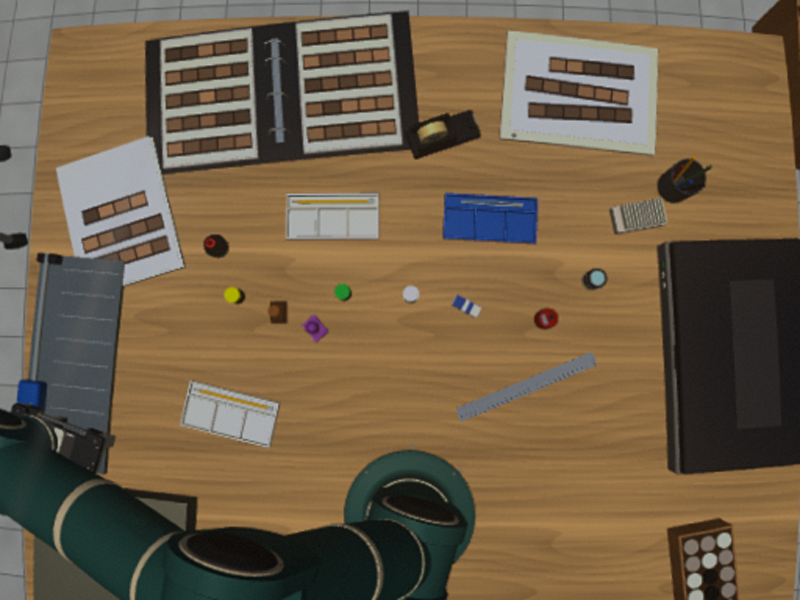

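View pics/scene0.png

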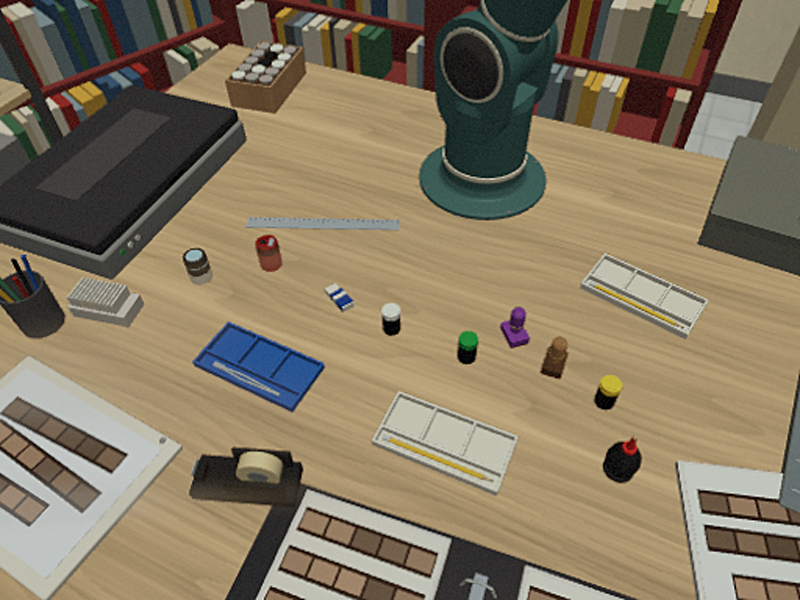

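The top view shows the far white tray at about (332,216) and the blue one at (490,218). The yellow can is at (233,295), the stamp at (278,312), green at (342,292), the loupe at (596,278) and the sharpener at (546,318). The near white tray and the purple stamp are decoys. I'll enlarge this area.

Run:
```python
import cv2,numpy as np
f=np.load("top0.npz")["frame"]
a=f[118:220,125:259];b=f[118:220,255:389]
g=lambda a:cv2.resize(a,None,fx=5.9,fy=5.9,interpolation=cv2.INTER_CUBIC)
cv2.imwrite("pics/cropL.png",g(a));cv2.imwrite("pics/cropR.png",g(b))
```

```text
(no output)
```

View pics/cropL.png

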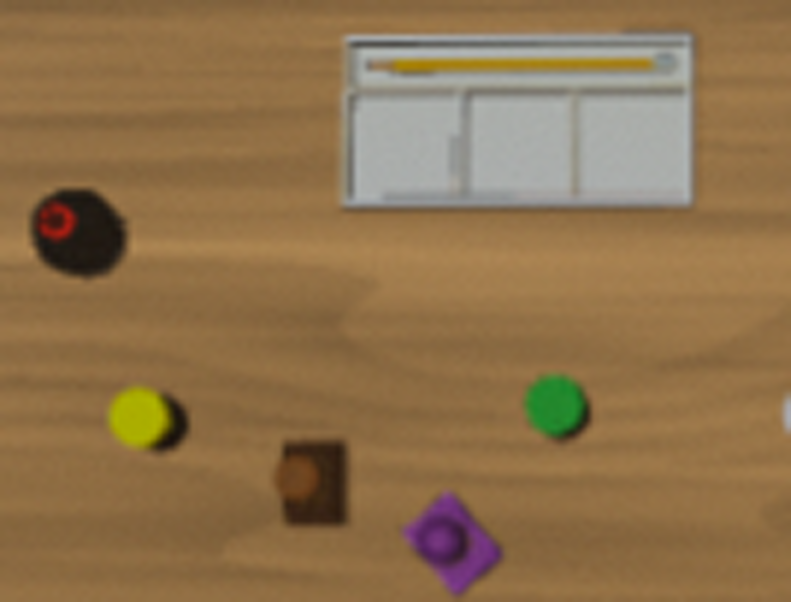

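View pics/cropR.png

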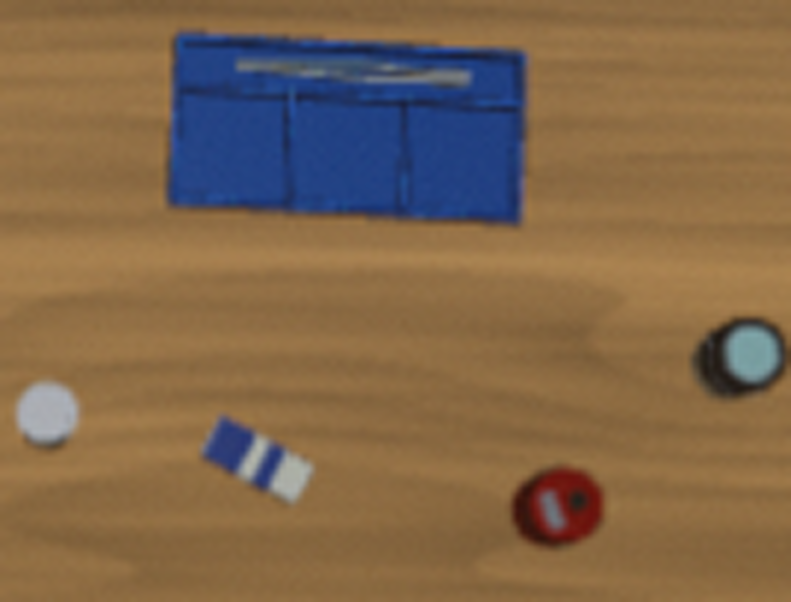

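Crop readings — left: white tray corners (344,36),(692,36),(692,207),(343,207); yellow (140,417), green (556,406), stamp handle top (298,478), its block centre (315,483). Right: blue tray corners (177,34),(524,52),(521,223),(169,206); loupe top (753,353), sharpener top (567,501).

```bash
cat > h.py <<'E'
import numpy as np,cv2
def ray(c,px):
    K=c["K"];p=cv2.undistortPoints(np.array([[px]],float),K,np.array([float(c["k1"]),0,0,0,0]))[0,0]
    return np.array([p[0],p[1],1.])
def at(c,px,z):
    T=c["camera_from_world"];R=T[:3,:3];o=-R.T@T[:3,3];d=R.T@ray(c,px)
    return o+d*(z-o[2])/d[2]
E
python3 - <<'E'
from h import *
c=dict(np.load("top0.npz"))
def P(n,side,x,y,z):
    p=at(c,((x+.5)/5.9-.5+(125 if side=='L' else 255),(y+.5)/5.9-.5+118),z);print(n,np.round(p[:2]*1000,1));return p
for n,s,x,y,z in [("yel","L",140,417,.051),("grn","L",556,406,.051),("sttop","L",298,478,.066),("stblk","L",315,483,.018),("purp","L",441,541,.066),("blow","L",56,221,.092),("loupe","R",753,353,.056),("sharp","R",567,501,.058),("wht","R",47,410,.051),("eras","R",258,460,.013)]:P(n,s,x,y,z)
for n,s,cs in [("white","L",[(344,36),(692,36),(692,207),(343,207)]),("blue","R",[(177,34),(524,52),(521,223),(169,206)])]:
    q=np.array([P(n,s,x,y,.014)[:2] for x,y in cs])
    m=q.mean(0);ex=(q[0]+q[1]-q[2]-q[3]);ex/=np.linalg.norm(ex);ey=q[0]+q[3]-q[1]-q[2];ey/=np.linalg.norm(ey)
    yaw=(np.arctan2(ex[1],ex[0])+np.arctan2(-ey[0],ey[1]))/2
    R=np.array([[np.cos(yaw),-np.sin(yaw)],[np.sin(yaw),np.cos(yaw)]])
    print(n,m*1000,"yaw deg",np.degrees(yaw));
    for y in(-.064,0,.064):print(" pocket",y,np.round((m+R@[-.014,y])*1000,1))
from station import monitor
from scipy.spatial.transform import Rotation as Ro
s=monitor.get_state();print(Ro.from_quat(s["tool_rot"],scalar_first=True).as_matrix().round(3))
E
```

```text
yel [452.  367.3]
grn [460.8 141.3]
sttop [419.4 276.6]
stblk [419.6 276.8]
purp [387.2 199.2]
blow [552.3 406. ]
loupe [ 496.  -375.5]
sharp [ 415.1 -273.7]
wht [460.4   3.4]
eras [ 437.9 -112. ]
white [670.1 269.2]
white [671.3  74.3]
white [575.1  72.5]
white [573.3 266.4]
white [622.43643007 170.58416992] yaw deg 0.8940837959010415
 pocket -0.064 [609.4 106.4]
 pocket 0 [608.4 170.4]
 pocket 0.064 [607.4 234.4]
blue [674.1 -65.6]
blue [ 667.4 -259.2]
blue [ 571.  -256.8]
blue [577.3 -62. ]
blue [ 622.44012136 -160.87456272] yaw deg -1.8491724535125678
 pocket -0.064 [ 606.4 -224.4]
 pocket 0 [ 608.4 -160.4]
 pocket 0.064 [610.5 -96.5]
[[-0.958  0.288 -0.   ]
 [ 0.288  0.958 -0.001]
 [-0.    -0.001 -1.   ]]
```

Call:
{"api": "move_arm", "payload": {"commands": "-1 0 0 0 -8.35; -1 0 0 0 -8.35; -1 -4 -3.4 0 0; -1 -4 -3.4 0 0; -1 -4 -3.4 0 0", "grip_force": 15}}

```text
clock: 0.72
position: [0.3008, 0.4952, 0.2052]
tool_rot: [-0.0, 0.0, 1.0, -0.0]
ft_force: [0.2, 0.9, -0.1]
finger_gap: 1.003
grasp_force: 0.0
```

Call:
{"api": "move_arm", "payload": {"commands": "-1 -4 -3.4 0 0; -1 -4 -3.4 0 0; -1 -4 -3.4 0 0; -1 -3.2 -2.7 0 0; -1 0 0 0 0"}}

```text
clock: 1.35
position: [0.4541, 0.3647, 0.2052]
tool_rot: [0.0, 0.003, 1.0, -0.001]
ft_force: [-0.6, 0.5, 1.6]
finger_gap: 1.003
grasp_force: 0.0
```

```bash
cat >> h.py <<'E'
def wrist(name):
    from station import monitor,imaging
    from scipy.spatial.transform import Rotation as Ro
    s=monitor.get_state();c=imaging.camera("wrist")
    W=np.eye(4);W[:3,:3]=Ro.from_quat(s["tool_rot"],scalar_first=True).as_matrix();W[:3,3]=s["position"]
    c["camera_from_world"]=np.linalg.inv(W@c["hand_eye"])
    np.savez(name+".npz",**{k:c[k] for k in("frame","K","k1","camera_from_world")})
    cv2.imwrite(f"pics/{name}.png",cv2.resize(c["frame"],(768,576),interpolation=cv2.INTER_CUBIC))
    print(np.round(s["position"],4),s["clock"],np.linalg.norm(s["joint_velocities"]).round(3));return c
def A(name,px,z):
    c=dict(np.load(name+".npz"));return np.round(1000*at(c,((px[0]+.5)/1.5-.5,(px[1]+.5)/1.5-.5),z)[:2],1)
E
python3 -c "
from h import *
wrist('w1')"
```

```text
[0.4541 0.3647 0.2052] 1.35 0.083
```

View pics/w1.png

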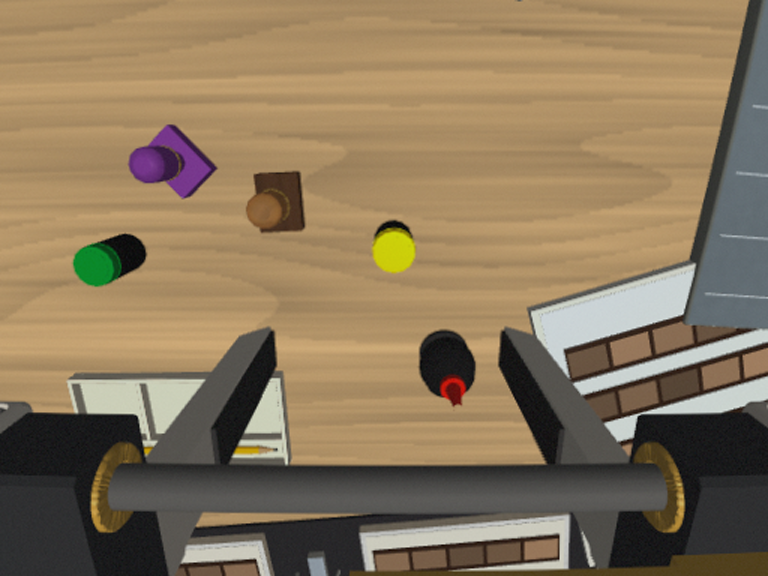

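Wrist view: yellow lid (394,251), stamp handle top (265,210) with block centre (280,201), green lid (97,265), and the white tray's near rim corners at (69,377) and (285,373).

```bash
python3 -c "
from h import *
for n,p,z in [('yel',(394,251),.051),('stt',(265,210),.066),('stb',(280,201),.018),('grn',(97,265),.051),('tr-',(69,377),.014),('tr+',(285,373),.014)]:print(n,A('w1',p,z))"
```

```text
yel [449.6 369.7]
stt [417.  281.6]
stb [416.8 281.2]
grn [458.9 147.4]
tr- [572.5  77.1]
tr+ [567.7 274. ]
```

Call:
{"api": "move_arm", "payload": {"commands": "-1 0.36 0.38 6 0; -1 0 0 6 0; -1 0 0 0 0; -1 0 0 0 0"}}

```text
clock: 1.9
position: [0.4485, 0.3724, 0.0875]
tool_rot: [0.001, -0.0, 1.0, 0.001]
ft_force: [0.9, 0.1, 1.0]
finger_gap: 0.999
grasp_force: 0.0
```

```bash
python3 -c "
from h import *
wrist('w2')"
```

```text
[0.4485 0.3724 0.0875] 1.9 0.026
```

View pics/w2.png

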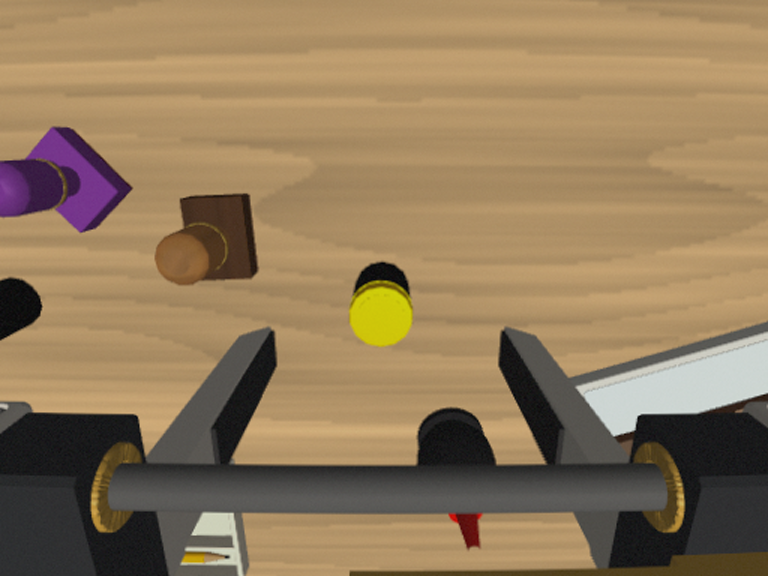

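Yellow lid centre is (381,315), the mid-line between the fingers is at column 388, and the stamp handle top is at (182,259).

```bash
python3 -c "
from h import *
for n,p,z in [('yel',(381,315),.051),('stt',(182,259),.067),('stb',(219,237),.018),('tcp fingers',(388,329),.0875)]:print(n,A('w2',p,z))"
```

```text
yel [449.  369.7]
stt [416.7 282.2]
stb [416.7 281.7]
tcp fingers [441.2 373. ]
```

Call:
{"api": "move_arm", "payload": {"commands": "-1 0 -0.27 3 0; -1 0 0 3.4 0; -1 0 0 0 0; 1 0 0 0 0; 1 0 0 0 0"}}

```text
clock: 2.58
position: [0.4489, 0.3693, 0.0233]
tool_rot: [0.001, 0.0, 1.0, 0.001]
ft_force: [0.1, 0.5, 0.0]
finger_gap: 0.824
grasp_force: 0.0
```

Call:
{"api": "move_arm", "payload": {"commands": "1 0 0 0 0; 1 0 0 0 0; 1 0 0 0 0; 1 0 0 0 0"}}

```text
clock: 3.08
position: [0.4481, 0.3685, 0.0214]
tool_rot: [-0.0, 0.0, 1.0, -0.0]
ft_force: [-0.1, -0.9, -0.6]
finger_gap: 0.4
grasp_force: 0.0
```

Call:
{"api": "move_arm", "payload": {"commands": "1 0 0 0 0; 1 0 0 0 0; 1 0 0 0 0; 1 0 0 -2 0; 1 0 0 -5 0"}}

```text
clock: 3.7
position: [0.447, 0.3676, 0.0905]
tool_rot: [-0.001, 0.0, 1.0, -0.001]
ft_force: [1.0, -0.1, 0.7]
finger_gap: 0.337
grasp_force: 15.0
```

Call:
{"api": "move_arm", "payload": {"commands": "1 0 0 -5 0; 1 -1.5 -4.5 0 0; 1 -1.5 -4.5 0 0; 1 -1.5 -4.5 0 0; 1 -1.5 -4.5 0 0"}}

```text
clock: 4.32
position: [0.5083, 0.1871, 0.1416]
tool_rot: [0.0, 0.0, 1.0, 0.0]
ft_force: [-0.0, 0.6, -0.0]
finger_gap: 0.337
grasp_force: 15.0
```

Call:
{"api": "move_arm", "payload": {"commands": "1 -1.5 -4.5 0 0; 1 -1.5 -4.5 0 0; 1 -1.5 -4.5 0 0; 1 -1.5 -4.5 0 0; 1 -1.5 -4.5 0 0"}}

```text
clock: 4.95
position: [0.5833, -0.038, 0.1416]
tool_rot: [0.0, 0.0, 1.0, -0.0]
ft_force: [1.1, -0.1, 0.3]
finger_gap: 0.34
grasp_force: 15.0
```

Call:
{"api": "move_arm", "payload": {"commands": "1 0 -4.5 0 0; 1 0 0 0 0; 1 0 0 0 0; 1 0 0 0 0"}}

```text
clock: 5.45
position: [0.583, -0.0801, 0.1415]
tool_rot: [-0.0, -0.001, 1.0, 0.0]
ft_force: [-0.1, 0.7, -0.8]
finger_gap: 0.341
grasp_force: 15.0
```

```bash
python3 -c "
from h import *
wrist('w3')"
```

```text
[ 0.583  -0.0801  0.1415] 5.45 0.006
```

View pics/w3.png

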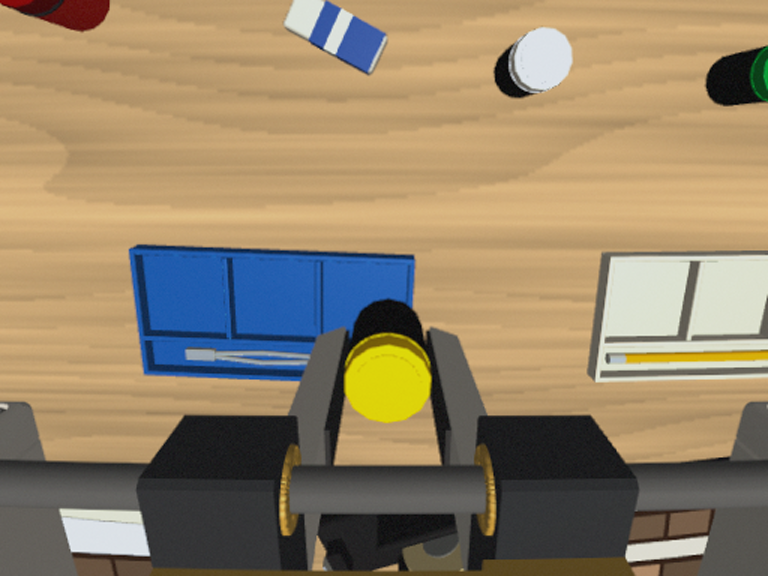

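Blue rim outer corners are (131,247), (414,256) and (145,376). White rim corners on its −y side are (603,253) and (592,382). The can is held upright.

```bash
python3 -c "
from h import *
g=lambda p,z=.014:A('w3',p,z)
a,b,c=g((131,247)),g((414,256)),g((145,376));print('blue',a,b,c,np.hypot(*(b-a)),np.hypot(*(c-a)))
ey=(b-a)/np.hypot(*(b-a));ex=np.array([ey[1],-ey[0]]);m=(a+b)/2+48*ex;m2=(c+b)/2;print('ctr',m,m2,'yaw',np.degrees(np.arctan2(-ey[0],ey[1])))
for y in(-64,0,64):print(y,m-14*ex+y*ey)
a,c=g((603,253)),g((592,382));b=A('w1',(285,373),.014);print('white',a,c,b,A('w1',(69,377),.014))
ey=(b-a)/np.hypot(*(b-a));ex=np.array([ey[1],-ey[0]]);m=(a+b)/2+48*ex;print('ctr',m,'yaw',np.degrees(np.arctan2(-ey[0],ey[1])))
for y in(-64,0,64):print(y,m-14*ex+y*ey)
print('wht',g((540,60),.051))
"
```

```text
blue [ 569.6 -253.4] [575.8 -61.8] [ 666.8 -258.3] 191.70028690641027 97.32342986146752
ctr [ 620.67488908 -159.15242334] [ 621.3  -160.05] yaw -1.8533920729156217
-64 [ 604.61231531 -222.66615197]
0 [ 606.68221309 -158.6996332 ]
64 [608.75211088 -94.73311443]
white [573.4  66.4] [671.   71.4] [567.7 274. ] [572.5  77.1]
ctr [618.5319174  171.51742259] yaw 1.5727548786963788
-64 [606.29375494 107.15728446]
0 [604.53719149 171.13317433]
64 [602.78062804 235.1090642 ]
wht [459.2   1.5]
```

Call:
{"api": "move_arm", "payload": {"commands": "1 -2.5 -1.54 0 0; 1 0 0 5 0; 1 0 0 4 0; 1 0 0 2 0; 1 0 0 0 0"}}

```text
clock: 6.12
position: [0.6076, -0.0964, 0.0309]
tool_rot: [-0.001, -0.0, 1.0, 0.0]
ft_force: [0.6, -0.1, 0.4]
finger_gap: 0.339
grasp_force: 15.0
```

Call:
{"api": "move_arm", "payload": {"commands": "1 0 0 0.5 0; 1 0 0 0 0; 1 0 0 0 0"}}

```text
clock: 6.5
position: [0.6084, -0.0969, 0.0273]
tool_rot: [0.001, 0.0, 1.0, -0.0]
ft_force: [0.3, -1.4, 0.0]
finger_gap: 0.342
grasp_force: 15.0
```

Call:
{"api": "move_arm", "payload": {"commands": "1 0 0 0.2 0; 1 0 0 0 0; 1 0 0 0 0"}}

```text
clock: 6.88
position: [0.608, -0.0969, 0.0245]
tool_rot: [-0.0, 0.0, 1.0, -0.0]
ft_force: [-0.6, 1.0, -0.4]
finger_gap: 0.338
grasp_force: 15.0
```

Call:
{"api": "move_arm", "payload": {"commands": "1 0 0 0.1 0; 1 0 0 0 0; 1 0 0 0 0"}}

```text
clock: 7.25
position: [0.6083, -0.0969, 0.0243]
tool_rot: [0.0, 0.0, 1.0, 0.0]
ft_force: [-4.4, 0.9, 13.7]
finger_gap: 0.337
grasp_force: 15.0
```

Call:
{"api": "move_arm", "payload": {"commands": "-0.2 0 0 0 0; -0.2 0 0 0 0; -0.2 0 0 0 0; -0.2 0 0 -4 0; -0.2 0 0 -5 0"}}

```text
clock: 7.88
position: [0.6072, -0.0968, 0.1137]
tool_rot: [-0.001, 0.0, 1.0, -0.0]
ft_force: [0.7, -0.2, 0.6]
finger_gap: 0.6
grasp_force: 0.0
```

Call:
{"api": "move_arm", "payload": {"commands": "-1 0 0 -2.5 0; -1 2 -5.5 0 0; -1 2 -5.5 0 0; -1 2 -5.5 0 0; -1 2 -5.5 0 0"}}

```text
clock: 8.5
position: [0.5271, -0.3185, 0.1386]
tool_rot: [0.0, 0.0, 1.0, -0.0]
ft_force: [0.2, 0.3, -0.7]
finger_gap: 0.998
grasp_force: 0.0
```

Call:
{"api": "move_arm", "payload": {"commands": "-1 2 -5 0 0; -1 0 0 0 0; -1 0 0 0 0; -1 0 0 0 0; -1 0 0 0 0"}}

```text
clock: 9.12
position: [0.5085, -0.3658, 0.1385]
tool_rot: [0.0, -0.001, 1.0, 0.0]
ft_force: [-0.2, -0.2, -0.3]
finger_gap: 1.002
grasp_force: 0.0
```

```bash
python3 -c "
from h import *
wrist('w4')"
```

```text
[ 0.5085 -0.3658  0.1385] 9.125 0.007
```

View pics/w4.png

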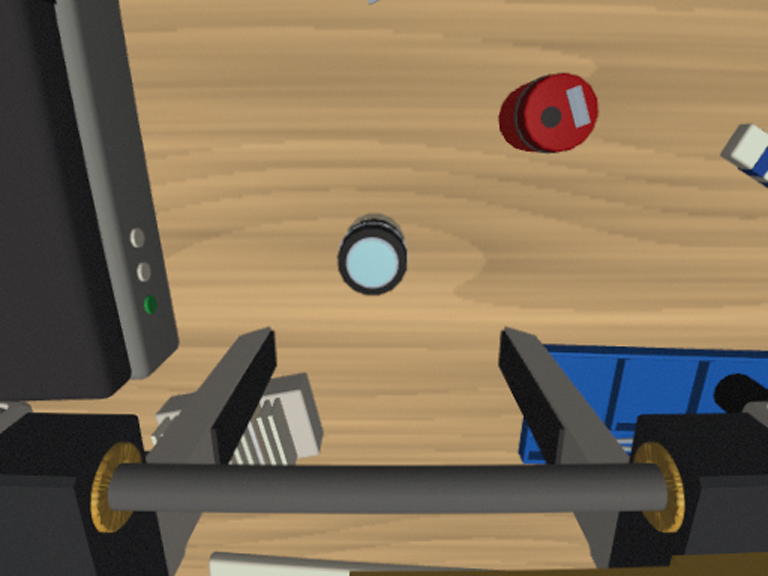

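Loupe top centre is (372,259), sharpener top (559,112).

```bash
python3 -c "
from h import *
print(A('w4',(372,259),.056),A('w4',(559,112),.058),A('w4',(178,342),.06),A('w4',(178,342),.08))"
```

```text
[ 492.2 -374.4] [ 411.6 -275.1] [ 542.7 -491.7] [ 533.7 -481.8]
```

Call:
{"api": "move_arm", "payload": {"commands": "-1 1.5 -0.88 0 0; -1 0 0 5 0; -1 0 0 4 0; -1 0 0 2.2 0; -0.4 0 0 0 0"}}

```text
clock: 9.8
position: [0.4911, -0.3758, 0.0253]
tool_rot: [-0.001, 0.001, 1.0, 0.001]
ft_force: [-1.3, -1.1, 0.2]
finger_gap: 0.927
grasp_force: 0.0
```

Call:
{"api": "move_arm", "payload": {"commands": "1 0 0 0 0; 1 0 0 0 0; 1 0 0 0 0; 1 0 0 0 0; 1 0 0 0 0"}}

```text
clock: 10.42
position: [0.493, -0.3756, 0.0267]
tool_rot: [0.0, 0.0, 1.0, -0.0]
ft_force: [-1.0, 2.3, 2.9]
finger_gap: 0.442
grasp_force: 15.0
```

Call:
{"api": "move_arm", "payload": {"commands": "1 0 0 0 0; 1 0 0 0 0"}}

```text
clock: 10.68
position: [0.493, -0.3756, 0.0267]
tool_rot: [0.0, 0.0, 1.0, -0.0]
ft_force: [-0.9, 1.8, 5.7]
finger_gap: 0.439
grasp_force: 15.0
```

Call:
{"api": "move_arm", "payload": {"commands": "1 0 0 -3 0; 1 0 0 -4 0; 1 -2.8 3.8 0 0; 1 -2.8 3.8 0 0; 1 -2.8 3.8 0 0"}}

```text
clock: 11.3
position: [0.5776, -0.2605, 0.0965]
tool_rot: [-0.0, 0.0, 1.0, -0.0]
ft_force: [0.8, 0.1, -0.6]
finger_gap: 0.442
grasp_force: 15.0
```

Call:
{"api": "move_arm", "payload": {"commands": "1 -2.9 3.8 0 0; 1 0 0 0 0; 1 0 0 4 0; 1 0 0 2 0; 1 0 0 0 0"}}

```text
clock: 11.92
position: [0.6048, -0.224, 0.0352]
tool_rot: [-0.001, 0.001, 1.0, 0.0]
ft_force: [1.0, -0.8, 0.1]
finger_gap: 0.443
grasp_force: 15.0
```

Call:
{"api": "move_arm", "payload": {"commands": "1 0 0 0.5 0; 1 0 0 0 0; 1 0 0 0 0"}}

```text
clock: 12.3
position: [0.6062, -0.2238, 0.0322]
tool_rot: [0.0, 0.0, 1.0, -0.0]
ft_force: [-0.3, -0.3, -0.2]
finger_gap: 0.442
grasp_force: 15.0
```

Call:
{"api": "move_arm", "payload": {"commands": "1 0 0 0.2 0; 1 0 0 0 0; 1 0 0 0 0"}}

```text
clock: 12.68
position: [0.6062, -0.2238, 0.0297]
tool_rot: [0.0, 0.0, 1.0, -0.0]
ft_force: [1.4, 0.7, 2.6]
finger_gap: 0.441
grasp_force: 15.0
```

Call:
{"api": "move_arm", "payload": {"commands": "1 0 0 0.1 0; 1 0 0 0 0; 1 0 0 0 0"}}

```text
clock: 13.05
position: [0.6063, -0.2238, 0.0296]
tool_rot: [0.001, 0.0, 1.0, -0.0]
ft_force: [-4.1, 2.6, 15.6]
finger_gap: 0.443
grasp_force: 15.0
```

Call:
{"api": "move_arm", "payload": {"commands": "-0.4 0 0 0 0; -0.4 0 0 0 0; -0.4 0 0 0 0; -0.4 0 0 -4 0; -0.4 0 0 -4.1 0"}}

```text
clock: 13.68
position: [0.6055, -0.2236, 0.11]
tool_rot: [-0.001, 0.0, 1.0, 0.0]
ft_force: [1.5, 0.7, -0.1]
finger_gap: 0.701
grasp_force: 0.0
```

Call:
{"api": "move_arm", "payload": {"commands": "-1 4.85 -1.28 0 0; -1 4.85 -1.28 0 0; -1 4.85 -1.28 0 0; -1 4.85 -1.28 0 0; -1 0 0 0 0"}}

```text
clock: 14.3
position: [0.409, -0.2759, 0.1097]
tool_rot: [-0.0, 0.002, 1.0, 0.0]
ft_force: [1.2, 0.2, 0.5]
finger_gap: 1.002
grasp_force: 0.0
```

Call:
{"api": "move_arm", "payload": {"commands": "-1 0 0 0 0; -1 0 0 0 0; -1 0 0 3 0"}}

```text
clock: 14.68
position: [0.4139, -0.2751, 0.0803]
tool_rot: [0.002, -0.001, 1.0, -0.001]
ft_force: [0.6, -0.6, -0.8]
finger_gap: 0.996
grasp_force: 0.0
```

Call:
{"api": "move_arm", "payload": {"commands": "-1 0 0 3 0; -1 0 0 2.2 0; -0.4 0 0 0 0; -0.4 0 0 0 0; 1 0 0 0 0"}}

```text
clock: 15.3
position: [0.4125, -0.275, 0.0284]
tool_rot: [0.001, 0.0, 1.0, -0.0]
ft_force: [-0.3, -0.3, 0.6]
finger_gap: 0.717
grasp_force: 0.0
```

Call:
{"api": "move_arm", "payload": {"commands": "1 0 0 0 0; 1 0 0 0 0; 1 0 0 0 0; 1 0 0 0 0; 1 0 0 0 0"}}

```text
clock: 15.92
position: [0.412, -0.2748, 0.0277]
tool_rot: [0.0, 0.0, 1.0, -0.0]
ft_force: [-0.9, 1.2, 6.6]
finger_gap: 0.442
grasp_force: 15.0
```

Call:
{"api": "move_arm", "payload": {"commands": "1 0 0 -3.3 0; 1 0 0 -4 0; 1 0 0 -3 0; 1 -2.45 4.77 0 0; 1 -2.45 4.77 0 0"}}

```text
clock: 16.55
position: [0.4615, -0.1785, 0.1309]
tool_rot: [0.0, 0.001, 1.0, -0.0]
ft_force: [1.2, -0.7, 0.0]
finger_gap: 0.443
grasp_force: 15.0
```

Call:
{"api": "move_arm", "payload": {"commands": "1 -2.45 4.77 0 0; 1 -2.45 4.77 0 0; 1 -2.45 4.77 0 0; 1 -2.45 4.77 0 0; 1 -2.45 4.77 0 0"}}

```text
clock: 17.18
position: [0.5841, 0.0606, 0.1304]
tool_rot: [-0.0, 0.0, 1.0, -0.0]
ft_force: [0.6, -0.7, 0.4]
finger_gap: 0.438
grasp_force: 15.0
```

Call:
{"api": "move_arm", "payload": {"commands": "1 0 0 0 0; 1 0 0 0 0; 1 0 0 0 0"}}

```text
clock: 17.55
position: [0.5832, 0.0577, 0.1305]
tool_rot: [-0.0, 0.001, 1.0, -0.0]
ft_force: [0.0, -0.6, -0.8]
finger_gap: 0.444
grasp_force: 15.0
```

```bash
python3 -c "
from h import *
wrist('w5')"
```

```text
[0.5832 0.0577 0.1305] 17.55 0.007
```

View pics/w5.png

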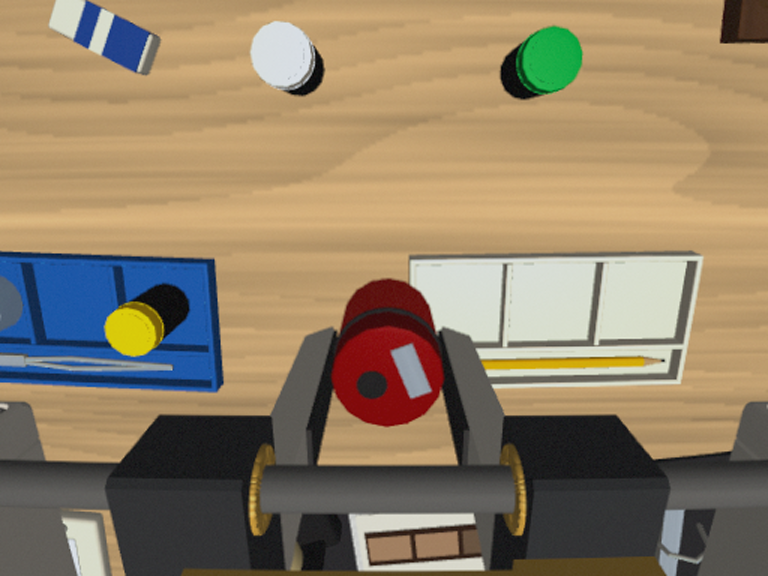

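Yellow stands in its pocket and the loupe is in the far blue pocket. White rim corners are (409,257), (702,253) and (681,384), and the green lid is at (548,60).

```bash
python3 -c "
from h import *
g=lambda p,z=.014:A('w5',p,z)
a,b,c=g((409,257)),g((702,253)),g((681,384));print(a,b,c,np.hypot(*(b-a)),np.hypot(*(c-b)))
ey=(b-a)/np.hypot(*(b-a));ex=np.array([ey[1],-ey[0]]);m=(a+b)/2+48*ex;print('ctr',m,'yaw',np.degrees(np.arctan2(-ey[0],ey[1])))
for y in(-64,0,64):print(y,m-14*ex+y*ey)
print('grn',g((548,60),.051),'yel',g((134,331),.051),'wht',g((282,54),.051))"
```

```text
[574.  72.] [571.4 265.5] [668.  268.8] 193.51746691190436 96.65635002419657
ctr [620.69566751 169.39490303] yaw 0.7698194445238926
-64 [607.55680186 105.21258296]
0 [606.69693116 169.20680631]
64 [605.83706045 233.20102966]
grn [461.4 140.4] yel [610.4 -94.9] wht [458.5   4.6]
```

Call:
{"api": "move_arm", "payload": {"commands": "1 -2.5 4.8 0 0; 1 0 0 0 0; 1 0 0 4 0; 1 0 0 3.5 0; 1 0 0 2 0"}}

```text
clock: 18.23
position: [0.6078, 0.1059, 0.0341]
tool_rot: [-0.001, 0.001, 1.0, -0.0]
ft_force: [1.1, -0.1, -0.1]
finger_gap: 0.441
grasp_force: 15.0
```

Call:
{"api": "move_arm", "payload": {"commands": "1 0 0 0.3 0; 1 0 0 0 0; 1 0 0 0 0"}}

```text
clock: 18.6
position: [0.6093, 0.1071, 0.0337]
tool_rot: [0.001, 0.0, 1.0, 0.0]
ft_force: [-0.7, -0.4, -0.6]
finger_gap: 0.442
grasp_force: 15.0
```

Call:
{"api": "move_arm", "payload": {"commands": "1 0 0 0.15 0; 1 0 0 0 0; 1 0 0 0 0"}}

```text
clock: 18.98
position: [0.6086, 0.107, 0.0311]
tool_rot: [0.0, 0.0, 1.0, -0.0]
ft_force: [-0.1, -0.1, -0.2]
finger_gap: 0.442
grasp_force: 15.0
```

Call:
{"api": "move_arm", "payload": {"commands": "1 0 0 0.1 0; 1 0 0 0 0; 1 0 0 0 0"}}

```text
clock: 19.35
position: [0.6087, 0.107, 0.0307]
tool_rot: [0.0, 0.0, 1.0, 0.0]
ft_force: [-3.7, -0.9, 11.9]
finger_gap: 0.447
grasp_force: 15.0
```

Call:
{"api": "move_arm", "payload": {"commands": "1 0 0 0.07 0; 1 0 0 0 0; 1 0 0 0 0"}}

```text
clock: 19.73
position: [0.609, 0.107, 0.0305]
tool_rot: [0.0, 0.0, 1.0, 0.0]
ft_force: [-5.7, -1.5, 18.0]
finger_gap: 0.444
grasp_force: 15.0
```

Call:
{"api": "move_arm", "payload": {"commands": "-0.3 0 0 0 0; -0.3 0 0 0 0; -0.3 0 0 0 0; -0.3 0 0 -4 0; -0.3 0 0 -4 0"}}

```text
clock: 20.35
position: [0.6082, 0.1069, 0.1099]
tool_rot: [-0.001, 0.0, 1.0, -0.0]
ft_force: [1.8, -0.5, 0.7]
finger_gap: 0.65
grasp_force: 0.0
```

Call:
{"api": "move_arm", "payload": {"commands": "-1 4.93 1.13 0 0; -1 4.93 1.13 0 0; -1 4.93 1.13 0 0; -1 0 0 0 0; -1 0 0 0 0"}}

```text
clock: 20.98
position: [0.4613, 0.141, 0.1096]
tool_rot: [0.0, 0.0, 1.0, 0.0]
ft_force: [0.5, -0.1, 0.2]
finger_gap: 0.997
grasp_force: 0.0
```

Call:
{"api": "move_arm", "payload": {"commands": "-0.6 0 0 4 0; -0.6 0 0 3 0; -0.6 0 0 1.8 0; -0.6 0 0 0 0"}}

```text
clock: 21.48
position: [0.4608, 0.1402, 0.0201]
tool_rot: [-0.001, 0.001, 1.0, -0.001]
ft_force: [-0.2, -0.1, 0.5]
finger_gap: 0.802
grasp_force: 0.0
```

Call:
{"api": "move_arm", "payload": {"commands": "1 0 0 0 0; 1 0 0 0 0; 1 0 0 0 0; 1 0 0 0 0; 1 0 0 0 0"}}

```text
clock: 22.1
position: [0.4608, 0.141, 0.0214]
tool_rot: [0.0, 0.0, 1.0, 0.0]
ft_force: [0.0, 0.3, 2.2]
finger_gap: 0.339
grasp_force: 15.0
```

Call:
{"api": "move_arm", "payload": {"commands": "1 0 0 0 0; 1 0 0 0 0"}}

```text
clock: 22.35
position: [0.4607, 0.141, 0.0214]
tool_rot: [0.0, 0.0, 1.0, 0.0]
ft_force: [-1.8, -0.1, 5.4]
finger_gap: 0.335
grasp_force: 15.0
```

Call:
{"api": "move_arm", "payload": {"commands": "1 0 0 -3 0; 1 0 0 -5 0; 1 -4.87 1 0 0; 1 -4.87 1 0 0; 1 -4.87 1 0 0"}}

```text
clock: 22.98
position: [0.6082, 0.1712, 0.1013]
tool_rot: [0.0, 0.0, 1.0, -0.0]
ft_force: [0.4, 0.2, -0.5]
finger_gap: 0.337
grasp_force: 15.0
```

Call:
{"api": "move_arm", "payload": {"commands": "1 0 0 0 0; 1 0 0 0 0; 1 0 0 4 0; 1 0 0 3.2 0; 1 0 0 0 0"}}

```text
clock: 23.6
position: [0.6046, 0.1704, 0.0278]
tool_rot: [-0.002, 0.0, 1.0, -0.001]
ft_force: [0.7, -0.3, 0.3]
finger_gap: 0.34
grasp_force: 15.0
```

Call:
{"api": "move_arm", "payload": {"commands": "1 0 0 0.2 0; 1 0 0 0 0; 1 0 0 0 0"}}

```text
clock: 23.98
position: [0.6071, 0.171, 0.0282]
tool_rot: [0.001, 0.0, 1.0, 0.0]
ft_force: [0.2, 0.3, 0.6]
finger_gap: 0.335
grasp_force: 15.0
```

Call:
{"api": "move_arm", "payload": {"commands": "1 0 0 0.15 0; 1 0 0 0 0; 1 0 0 0 0"}}

```text
clock: 24.35
position: [0.6068, 0.1709, 0.0258]
tool_rot: [-0.0, 0.0, 1.0, -0.0]
ft_force: [0.2, 0.1, -0.8]
finger_gap: 0.339
grasp_force: 15.0
```

Call:
{"api": "move_arm", "payload": {"commands": "1 0 0 0.12 0; 1 0 0 0 0; 1 0 0 0 0"}}

```text
clock: 24.72
position: [0.6067, 0.1709, 0.0245]
tool_rot: [-0.0, 0.0, 1.0, -0.0]
ft_force: [0.1, 0.2, 0.4]
finger_gap: 0.337
grasp_force: 15.0
```

Call:
{"api": "move_arm", "payload": {"commands": "1 0 0 0.08 0; 1 0 0 0 0; 1 0 0 0 0"}}

```text
clock: 25.1
position: [0.6069, 0.1709, 0.0245]
tool_rot: [0.0, 0.0, 1.0, 0.0]
ft_force: [-4.9, -1.0, 12.3]
finger_gap: 0.335
grasp_force: 15.0
```

Call:
{"api": "move_arm", "payload": {"commands": "0 0 0 0 0; 0 0 0 0 0; 0 0 0 -4 0; 0 0 0 -5 0"}}

```text
clock: 25.6
position: [0.606, 0.1707, 0.1139]
tool_rot: [-0.001, 0.0, 1.0, -0.0]
ft_force: [-0.4, 0.4, 0.2]
finger_gap: 0.5
grasp_force: 0.0
```

Call:
{"api": "move_arm", "payload": {"commands": "-0.6 4.37 2.7 0 0; -0.6 4.37 2.7 0 0; -0.6 4.37 2.7 0 0; -0.6 4.37 2.7 0 0; -0.6 0 0 0 0"}}

```text
clock: 26.22
position: [0.4291, 0.2812, 0.1139]
tool_rot: [-0.0, -0.002, 1.0, 0.0]
ft_force: [0.8, -0.1, 1.5]
finger_gap: 0.796
grasp_force: 0.0
```

Call:
{"api": "move_arm", "payload": {"commands": "-0.6 0 0 0 0; -0.6 0 0 0 0; -0.6 0 0 0 0"}}

```text
clock: 26.6
position: [0.4326, 0.2783, 0.1136]
tool_rot: [-0.0, 0.001, 1.0, -0.0]
ft_force: [0.8, -0.2, 1.1]
finger_gap: 0.799
grasp_force: 0.0
```

```bash
python3 -c "
from h import *
wrist('w6')"
```

```text
[0.4326 0.2783 0.1136] 26.6 0.006
```

View pics/w6.png

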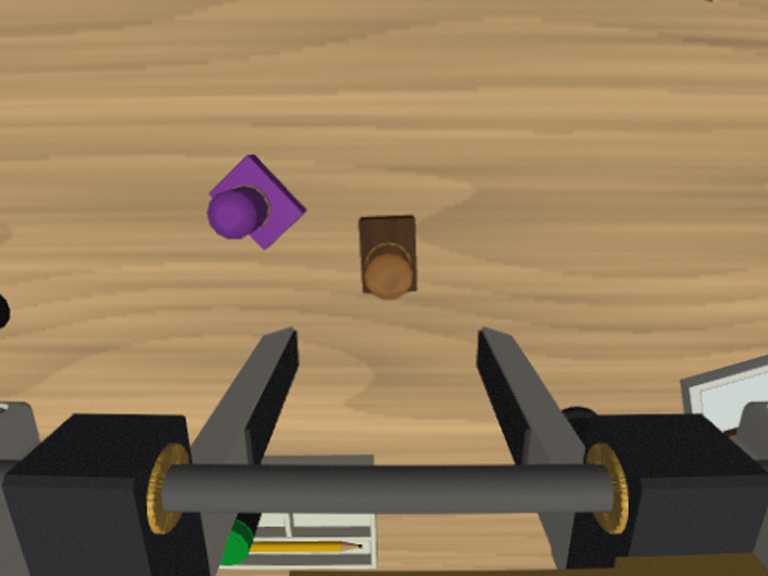

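Stamp handle top is at (389,276), in line with the fingers' mid-line at 388; the block is square to the tool.

```bash
python3 -c "
from h import *
print(A('w6',(389,275),.064),A('w6',(388,252),.018))"
```

```text
[416.4 279.5] [415.2 279. ]
```

Call:
{"api": "move_arm", "payload": {"commands": "-0.2 1.5 0.07 0 0; -0.2 0 0 4 0; -0.2 0 0 3 0; -0.2 0 0 1.2 0; -0.2 0 0 0 0"}}

```text
clock: 27.28
position: [0.4165, 0.2796, 0.0317]
tool_rot: [-0.0, 0.0, 1.0, -0.0]
ft_force: [0.4, 0.4, 1.0]
finger_gap: 0.596
grasp_force: 0.0
```

Call:
{"api": "move_arm", "payload": {"commands": "1 0 0 0 0; 1 0 0 0 0; 1 0 0 0 0; 1 0 0 0 0; 1 0 0 0 0"}}

```text
clock: 27.9
position: [0.4172, 0.2797, 0.032]
tool_rot: [0.0, 0.0, 1.0, 0.0]
ft_force: [-0.1, -0.7, 4.9]
finger_gap: 0.26
grasp_force: 15.0
```

Call:
{"api": "move_arm", "payload": {"commands": "1 0 0 0 0; 1 0 0 0 0"}}

```text
clock: 28.15
position: [0.4171, 0.2797, 0.0319]
tool_rot: [0.0, 0.0, 1.0, -0.0]
ft_force: [-0.9, -1.2, 5.7]
finger_gap: 0.261
grasp_force: 15.0
```

Call:
{"api": "move_arm", "payload": {"commands": "1 0 0 -3 0; 1 0 0 -6 0; 1 -4.73 -1.13 0 0; 1 -4.73 -1.13 0 0; 1 -4.73 -1.13 0 0"}}

```text
clock: 28.78
position: [0.5601, 0.2454, 0.1218]
tool_rot: [-0.0, -0.0, 1.0, 0.0]
ft_force: [-0.2, 1.1, 0.0]
finger_gap: 0.262
grasp_force: 15.0
```

Call:
{"api": "move_arm", "payload": {"commands": "1 -4.73 -1.13 0 0; 1 0 0 0 0; 1 0 0 0 0; 1 0 0 5 0; 1 0 0 3.3 0"}}

```text
clock: 29.4
position: [0.6045, 0.2352, 0.0373]
tool_rot: [-0.001, -0.001, 1.0, 0.0]
ft_force: [0.8, -0.3, 0.1]
finger_gap: 0.263
grasp_force: 15.0
```

Call:
{"api": "move_arm", "payload": {"commands": "1 0 0 0 0; 1 0 0 0.2 0; 1 0 0 0 0; 1 0 0 0 0"}}

```text
clock: 29.9
position: [0.6065, 0.2347, 0.0378]
tool_rot: [0.001, 0.0, 1.0, 0.0]
ft_force: [-0.4, 0.4, -0.7]
finger_gap: 0.258
grasp_force: 15.0
```

Call:
{"api": "move_arm", "payload": {"commands": "1 0 0 0.15 0; 1 0 0 0 0; 1 0 0 0 0"}}

```text
clock: 30.28
position: [0.6062, 0.2344, 0.0353]
tool_rot: [-0.0, 0.0, 1.0, -0.0]
ft_force: [-0.6, 0.2, -0.8]
finger_gap: 0.262
grasp_force: 15.0
```

Call:
{"api": "move_arm", "payload": {"commands": "1 0 0 0.12 0; 1 0 0 0 0; 1 0 0 0 0"}}

```text
clock: 30.65
position: [0.6062, 0.2344, 0.034]
tool_rot: [0.0, 0.0, 1.0, -0.0]
ft_force: [0.2, -0.7, -0.2]
finger_gap: 0.265
grasp_force: 15.0
```

Call:
{"api": "move_arm", "payload": {"commands": "1 0 0 0.05 0; 1 0 0 0 0; 1 0 0 0 0"}}

```text
clock: 31.02
position: [0.6062, 0.2344, 0.0336]
tool_rot: [0.0, 0.0, 1.0, -0.0]
ft_force: [-0.2, 0.2, -0.5]
finger_gap: 0.261
grasp_force: 15.0
```

Call:
{"api": "move_arm", "payload": {"commands": "1 0 0 0.1 0; 1 0 0 0 0; 1 0 0 0 0"}}

```text
clock: 31.4
position: [0.6066, 0.2344, 0.0333]
tool_rot: [0.0, 0.0, 1.0, 0.0]
ft_force: [-2.2, -1.7, 9.9]
finger_gap: 0.262
grasp_force: 15.0
```

```bash
python3 -c "
from h import *
wrist('w7')
from station import imaging
c=imaging.camera('scene');np.savez('s7.npz',**c);f=c['frame'][215:325,235:345]
cv2.imwrite('pics/s7.png',cv2.resize(f,(600,600),interpolation=cv2.INTER_CUBIC))"
```

```text
[0.6066 0.2344 0.0333] 31.4 0.003
```

View pics/s7.png

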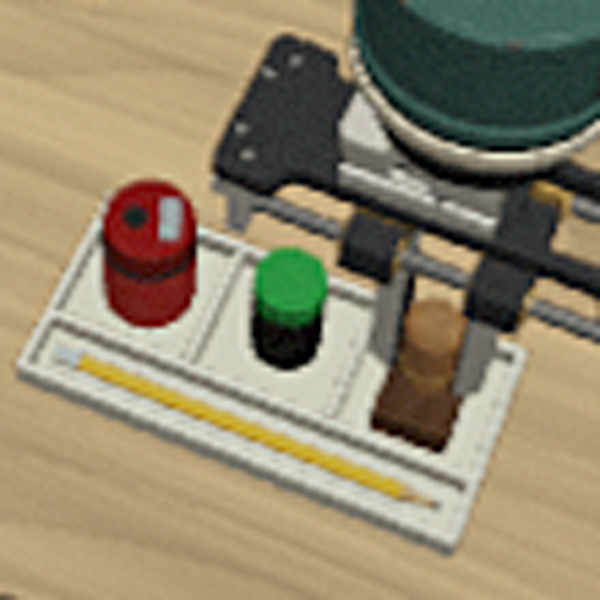

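Stamp, green can and sharpener each stand in their own white pocket. Release and withdraw.

Call:
{"api": "move_arm", "payload": {"commands": "0 0 0 0 0; 0 0 0 0 0; 0 0 0 0 0; 0 0 0 -4 0; 0 0 0 -5 0"}}

```text
clock: 32.12
position: [0.6055, 0.2342, 0.1227]
tool_rot: [-0.001, 0.0, 1.0, -0.001]
ft_force: [1.0, 0.3, 0.8]
finger_gap: 0.498
grasp_force: 0.0
```

Call:
{"api": "move_arm", "payload": {"commands": "0 4 0 -3 0; 0 5 0 -3 0; 0 5 0 0 0; 0 5 0 0 0; 0 0 0 0 0"}}

```text
clock: 32.75
position: [0.4135, 0.2349, 0.1829]
tool_rot: [-0.0, -0.001, 1.0, 0.0]
ft_force: [1.0, 0.8, 0.1]
finger_gap: 0.499
grasp_force: 0.0
```

```bash
python3 -c "
from h import *
from station import imaging,monitor
c=imaging.camera('scene')
cv2.imwrite('pics/s8.png',cv2.resize(c['frame'][120:330,90:430],None,fx=2.35,fy=2.35,interpolation=cv2.INTER_CUBIC))
print(monitor.get_state()['position'])"
```

```text
[0.41540447 0.23478863 0.18306984]
```

View pics/s8.png

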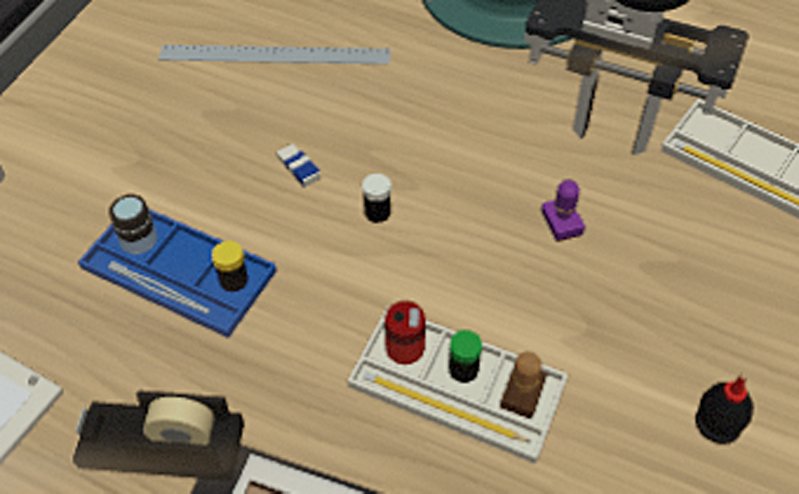

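All five stand in their pockets, and the white can, eraser and blower have not moved. I'll check the stamp's stance and the tilt from the top view before handing in.

```bash
python3 -c "
from h import *
from station import imaging
c=imaging.camera('top');np.savez('top9.npz',**c);f=c['frame'][118:165,175:255]
cv2.imwrite('pics/t9.png',cv2.resize(f,None,fx=10,fy=10,interpolation=cv2.INTER_CUBIC))"
```

```text
(no output)
```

View pics/t9.png

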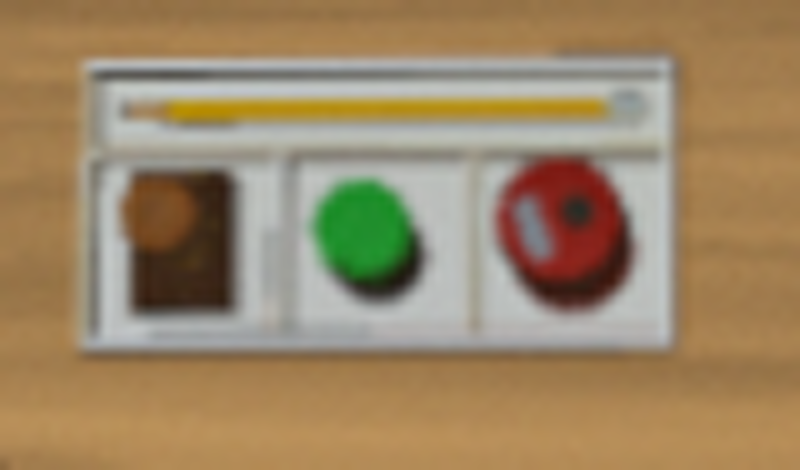

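Stamp block centre is (183,240), handle top (158,213); the block sits inside the pocket (rows 155–335).

```bash
python3 -c "
from h import *
c=dict(np.load('top9.npz'))
q=lambda x,y,z:np.round(1000*at(c,((x+.5)/10-.5+175,(y+.5)/10-.5+118),z)[:2],1)
print(q(158,213,.067),q(183,240,.021))"
```

```text
[609.1 233.5] [609.1 232.9]
```

Tilt is below about 0.02 rad.

```bash
python3 -c "
from station import workorder
print(workorder.hand_in())"
```

```text
the job is handed in; nothing more can be done
None
```

The job is handed in: the last pictures show all five kit items standing upright in their own pockets of the right trays, with the white-lidded can, blower and eraser where they were; the hand-in gave no verdict.

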